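Unlock the carving stand, park its lock pin, swing the bust round

TASK

Free the carving stand's turntable so the other side of the bust can be carved: draw the orange-handled lock pin out of its slanted bore and park it in the notch in the front edge of the aluminium keeper plate on the wooden rack, hanging upright by its collar and pushed fully to the closed end of the notch. Then swing the turntable round by its red handle as far as it goes. Leave the other things on the bench undisturbed.

Things in the scene. Friction and masses are not known exactly. Their poses are not given: they have to be found in the camera images.
- pin: Loose lock pin, 0.14 kg. Origin: centre of its collar's underside; z runs along the pin towards its handle. Dark collar 34 mm in diameter, 8 mm thick above the origin. At the start it sits in the bore, collar on the boss, leaning 24 degrees from upright towards the stand's -x, its y axis level and equal to the stand's y; its tip locks the turntable.
- pin_handle (a point): Middle of the pin's orange square handle, 32 mm above the pin's origin on its axis; axes as the pin's. Handle 22 mm (x) by 20 mm (y), 48 mm long.
- pin_tip (a point): Tip of the pin's steel shank, 85 mm below the collar's underside on the pin's axis. Shank 12 mm in diameter, the last 6 mm tapered.
- bore_mouth (a point): Centre of the mouth of the slanted bore (14 mm wide, 47 mm deep, through a grey boss 30 mm square) on the fixed stand, 123 mm above the table. Axes are the stand's: z up, x level from the boss to the turntable's upright axis, which stands 81 mm away along +x. Draw the pin about 100 mm along its own axis to clear it. The bust on the turntable is 100 mm wide, its top at 243 mm.
- rack: Fixed wooden rack, origin at table level, z up. On it is fixed an aluminium keeper plate 120 mm wide (y), 12 mm thick, top 125 mm above the table, front edge at x = -50 mm. The plate's middle, where the notch is, lies anywhere within 25 mm either side of the rack's y = 0: not given, to be seen or felt. Under the plate's front 60 mm all is open down to the 12 mm thick foot.
- notch_end (a point): On the rack at x = -16 mm, y = 0, level with the plate's top: shows how deep (x) the fully parked pin's axis lies; the notch's y is not given. The notch is 18 mm wide, its mouth bevelled to 24 mm, and runs along the rack's +x from the front edge to a closed end 40 mm in. The pin enters from the front, shank in the notch, collar above the plate, then stands on its collar.
- turntable (a joint): Angle of the turntable in rad: 0 locked at the start, growing counter-clockwise seen from above, to the stop at 0.9. Friction holds it where it is left (about 2.5 N at the handle).
- handle_grip (a point): Point on the axis of the turntable's upright red handle, 20 mm below its top; round bar 18 mm in diameter, from 60 to 148 mm above the table, 100 mm from the turntable's axis. It turns with the turntable; at 0 it lies 78 degrees counter-clockwise from the stand's +x direction.
- gouge_a: Bystander, leave alone: wood-handled carving gouge, 220 mm, lying. Origin at its underside.
- gouge_b: Bystander, leave alone: red-handled carving gouge, 220 mm, lying. Origin at its underside.
- mallet: Bystander, leave alone: dark round mallet standing on its head, 84 mm wide, 230 mm tall. Origin at its underside.
- sanding_block: Bystander, leave alone: cork block 100 x 60 x 35 mm. Origin at its underside.
- mug: Bystander, leave alone: blue mug, 90 mm tall. Origin at its underside.
- figure: Bystander, leave alone: small pale wooden figure, 68 mm wide, 118 mm tall, standing. Origin at its underside.
- brush: Bystander, leave alone: hand brush lying flat. Origin at its underside.

How it is judged:
By the outcome, as a careful person would: the job done as asked, in the order asked, and still so for the second after the job is handed in, with the robot touching nothing.
It also fails if it takes over 72 s, if anything falls off the work surface, if the arm or the gripper's body presses on something with over 40 N, if the wrist force passes 120 N, or if a joint passes its speed limit or range.

ROBOT

A 6-joint arm with a two-finger parallel gripper is mounted at the origin on the work surface. World frame = base frame: x ahead of the robot, y to its left, z up, the work surface at z = 0. Lengths are in m, angles in rad, forces in N, time in s.
With the tool pointing down it reaches from about 0.225 to 0.875 m from the base axis. Payload 3.4 kg.
Tool frame: the origin (TCP) lies at the very end of the fingers, on their centre line; the grasp point (between the pads) lies manip.grip_point_offset behind it (manip.grip_point_offset is the distance from the TCP to the grasp point, in m); z points along the fingers, y is the line along which they close (so a half turn about z gives the same grasp; the last joint's range is limited). The gripper opens to 85 mm and grips with 20 to 120 N. Pads are 22 mm wide; open, the fingers measure 114 mm over their backs; the gripper's body (76 mm by 85 mm) begins 54 mm behind the grasp point. The pads swing forward as they close: fully open they stand 13 mm farther back than shut.
Start: joints at [-0.121, 0.276, 1.505, -0, 1.361, -0.121], TCP at [0.575, -0, 0.193] pointing down, gripper open.
Joint ranges: [-2.89, 2.89], [-0.75, 2.08], [0.22, 2.7], [-1.18, 4.32], [0.11, 2.71], [-2.7, 2.7]. Speed limits (rad/s): [2.57, 2.57, 3.14, 3.14, 3.14, 3.14].

INTERFACE

Orientations are given as a unit quaternion [w, x, y, z].
In Python, from rig import manip gives the robot as it stands.
- The arm moves only by the shell command python3 -m pendant 'ROWS' [FORCE]. ROWS is JSON, a list of rows, each an object of numbers: "jaw": the opening, from -1 (shut) to 1 (fully open); "tx", "ty", "tz": the shift along the world's x, y, z in cm; "ax", "ay", "az": the turn, a rotation vector about the world's x, y, z in degrees. In form: [{"jaw": .., "tx": .., "ty": .., "tz": .., "ax": .., "ay": .., "az": ..}, ...]. A call has 1 to 10 rows; each row is the pose to reach, as a shift and turn from the pose commanded when the call began; what a row does not reach only later rows make up. A row lasts 1/8 s, in which the tool goes at most 62.5 mm and 10.7 degrees, less where a joint would pass 70% of its speed; a pose out of reach is approached as far as the arm can. A call with a gripper value outside its range is refused whole. The fingers move at their own pace and stop on an object; FORCE is the grip in N (left out, the last holds). Time passes only in rows, so rows that repeat a pose let the fingers close. It gives the time, the measured TCP pose, the force, the opening and the grip force at its end, in the units of the state.
- manip.get_state(): the state, without advancing time (a new reading comes with each control period).
- manip.get_image(name): name is "scene" or "side" or "wrist"; returns a dict with "pixels" (420x560x3 uint8, blue, green, red), "depth" (420x560 float32, m along the optical axis (not along the pixel's ray), 0 where there is no reading), "fx", "fy", "cx", "cy" (pixels), "D" ([k1, k2, p1, p2, k3] as OpenCV has them; the pictures are not rectified), "pose" (4x4, takes a point from camera to world coordinates). Camera axes: x right, y down, z forward; pixel columns grow to the right and rows downward; lengths in m; the calibration is good to about 2 mm. A picture is of the moment at which its call begins.
- manip.sign_off(): hands the job in; it is judged then, once.
The state is a dict: "clock": time; "qpos": joint angles; "qd": joint speeds; "effort": joint torques, N m; "position": TCP position; "ee_rot": TCP orientation; "contact_force": force on the tool from outside, world axes, zero at the start; "moment": the same for the moment, N m; "width": finger opening in m; "gripper_force": force on a finger pad.
Only numpy, scipy, OpenCV 4.12 (cv2) and the standard library are available. Lean on these libraries where they do the work, as an engineer would, in place of code of your own. Each camera call takes 0.05 s, during which the arm holds its last target. There are 200 camera calls.

## Working session

There is one attempt and no reset: what is moved stays moved. The work goes in short steps, Python scripts to look and compute and a shell command to move; the robot and the scene stay as the last step left them, time stands still between calls to the robot, and variables do not carry over. Pictures are saved under pics/ and viewed, at most 14 in all, crops included, and the job is handed in when it is done.

```bash
mkdir -p pics; ls
python3 - <<'E'
from rig import manip
import cv2,numpy as np
print(manip.grip_point_offset, manip.get_state())
for n in("scene","side"):
    i=manip.get_image(n);cv2.imwrite(f"pics/{n}0.png",i["pixels"]);np.savez(f"{n}0.npz",**i)
    print(n,i["fx"],i["fy"],i["cx"],i["cy"],i["D"],np.round(i["pose"],3))
E
```

```text
pics
0.0187 {'clock': 0.0, 'qpos': array([-1.21025581e-01,  2.76561360e-01,  1.50610696e+00, -3.35092875e-06,
        1.36069050e+00, -1.21007597e-01]), 'qd': array([-0.00029919, -0.00057501,  0.00151941, -0.00030346,  0.00085036,
        0.00153496]), 'effort': array([ 6.20495921e-04, -4.16768074e+01, -2.45808578e+01, -1.52056768e-04,
        1.11346930e-02,  1.69860516e-05]), 'position': array([5.74416720e-01, 4.95091910e-05, 1.91669376e-01]), 'ee_rot': array([-6.94237611e-04,  7.07112615e-01,  7.07100395e-01, -5.45772891e-04]), 'contact_force': array([-1.15655897, -0.06641284, -0.24054916]), 'moment': array([ 0.04861537, -0.00623539, -0.03974931]), 'gripper_force': 0.0, 'width': 0.08556675733872633}
scene 401.2464105766638 401.2464105766638 284.85099130455905 208.88870710311684 [-0.10371486  0.          0.          0.          0.        ] [[-8.850e-01  3.450e-01 -3.140e-01  1.031e+00]
 [ 4.660e-01  6.530e-01 -5.970e-01  8.360e-01]
 [-1.000e-03 -6.740e-01 -7.390e-01  1.151e+00]
 [ 0.000e+00  0.000e+00  0.000e+00  1.000e+00]]
side 444.4165502307785 444.4165502307785 278.8894597978978 210.33334078476477 [-0.05385882  0.          0.          0.          0.        ] [[-0.781 -0.426  0.457  0.03 ]
 [-0.624  0.521 -0.583  0.702]
 [ 0.01  -0.74  -0.672  0.969]
 [ 0.     0.     0.     1.   ]]
```

View pics/scene0.png

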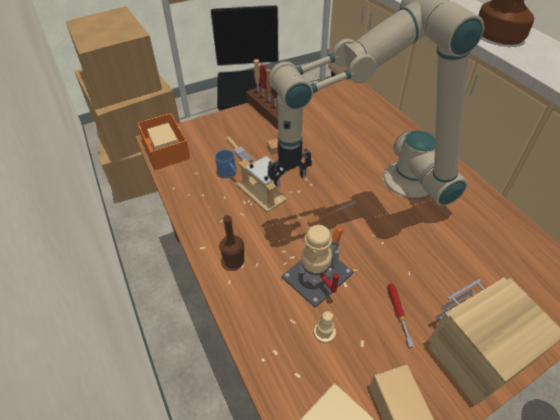

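View pics/side0.png

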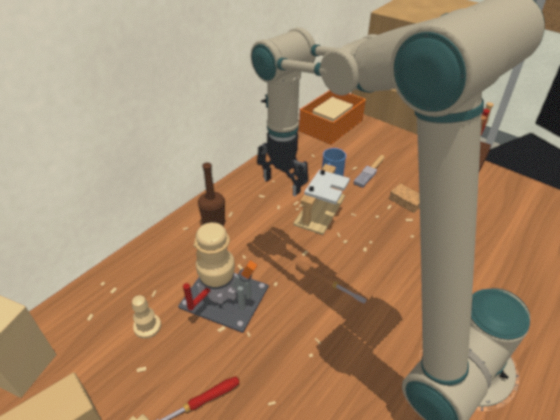

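The scene view shows the pin's orange handle at about (337,236), the red handle at (335,283) and the bust at (318,245). The rack's plate is at (262,170), with the mug at (226,163) just behind it. In the side view the pin is at (249,268), the red handle at (188,295) and the plate at (326,186).

```bash
cat > h.py <<'E'
import cv2,numpy as np
def cloud(i):
    h,w=i["depth"].shape
    K=np.array([[i["fx"],0,i["cx"]],[0,i["fy"],i["cy"]],[0,0,1]],float)
    v,u=np.mgrid[:h,:w]
    n=cv2.undistortPoints(np.stack([u,v],-1).reshape(-1,1,2).astype(float),K,np.array(i["D"],float)).reshape(h,w,2)
    d=i["depth"][...,None].astype(float)
    P=np.concatenate([n*d,d],-1)@i["pose"][:3,:3].T+i["pose"][:3,3]
    P[i["depth"]==0]=np.nan
    ray=np.concatenate([n,np.ones((h,w,1))],-1)@i["pose"][:3,:3].T
    return P,ray
def hsv(i): return cv2.cvtColor(i["pixels"],cv2.COLOR_BGR2HSV)
E
python3 - <<'E'
from h import *
for n in("scene","side"):
    i=dict(np.load(n+"0.npz"));P,_=cloud(i);H=hsv(i)
    h,s,v=[H[...,k].astype(int) for k in range(3)]
    for name,m in (("orange",(h>5)&(h<14)&(s>200)&(v>120)),("red",((h<4)|(h>175))&(s>180)&(v>70))):
        k,l,st,c=cv2.connectedComponentsWithStats(m.astype(np.uint8))
        for j in range(1,k):
            if st[j,4]>25:
                q=P[l==j]; q=q[~np.isnan(q[:,0])]
                if len(q): print(n,name,st[j],np.round(np.median(q,0),3),np.round(q.min(0),3),np.round(q.max(0),3))
    q=P.reshape(-1,3)
    # plate top
    m=(abs(P[...,2]-.125)<.006)&(H[...,1]<70)&(H[...,2]>110)
    k,l,st,c=cv2.connectedComponentsWithStats(m.astype(np.uint8))
    for j in range(1,k):
        if st[j,4]>60:
            q=P[l==j]; r=cv2.minAreaRect((q[:,:2]*1000).astype(np.float32)); print(n,"plate",st[j],r,np.median(q,0))
    for (x0,y0,x1,y1) in ([(225,145,300,215),(275,220,365,310)] if n=="scene" else [(285,160,365,240),(170,220,280,335)]):
        c=i["pixels"][y0:y1,x0:x1]; cv2.imwrite(f"pics/{n}_{x0}.png",cv2.resize(c,None,fx=6,fy=6,interpolation=cv2.INTER_CUBIC))
a=cv2.imread("pics/scene_225.png");b=cv2.imread("pics/scene_275.png");c=cv2.imread("pics/side_285.png");d=cv2.imread("pics/side_170.png")
f=lambda x:cv2.resize(x,(400,300))
cv2.imwrite("pics/mont.png",np.vstack([np.hstack([f(a),f(b)]),np.hstack([f(c),f(d)])]))
E
```

```text
scene red [323 276  11  13  39] [0.6   0.299 0.071] [0.593 0.277 0.066] [0.604 0.335 0.088]
scene red [389 284  14  32 174] [0.423 0.434 0.023] [0.395 0.382 0.015] [0.446 0.489 0.029]
scene plate [100   0  36   9  66] ((726.7022094726562, -2330.979248046875), (45.495147705078125, 254.45167541503906), 88.86167907714844) [ 0.73344368 -2.33175365  0.12361003]
scene plate [40 12 34 12 63] ((1159.13818359375, -2332.697998046875), (237.92088317871094, 60.49574661254883), 7.66861629486084) [ 1.1604828  -2.32999467  0.12506429]
scene plate [246 156  27  28 337] ((566.8468627929688, -213.26385498046875), (106.94557189941406, 124.68492126464844), 14.2100248336792) [ 0.58370175 -0.22579426  0.12500083]
side orange [341  99  23  32 154] [ 0.769 -0.707  0.069] [ 0.762 -0.797  0.011] [ 0.8   -0.622  0.104]
side orange [303 109   8   7  31] [ 0.9   -0.562  0.093] [ 0.871 -0.64   0.057] [ 0.928 -0.551  0.106]
side orange [301 120  10  11  32] [ 0.886 -0.559  0.044] [ 0.87  -0.568  0.021] [ 0.914 -0.554  0.067]
side orange [313 120  12   7  31] [ 0.829 -0.559  0.075] [ 0.806 -0.566  0.058] [ 0.856 -0
[... 478 characters left out ...]
438 0.491 0.031]
side plate [313   2  75  38 150] ((1270.9705810546875, -1525.856689453125), (19.40352439880371, 772.8138427734375), 0.046093959361314774) [ 1.26964538 -1.44226497  0.12493878]
side plate [219  70  28  17  74] ((1269.52734375, -553.6084594726562), (13.413009643554688, 174.3206329345703), 0.3969701826572418) [ 1.26855064 -0.55729329  0.12465438]
side plate [  0  86 218 115 730] ((1272.154296875, -1.964080810546875), (16.7210693359375, 911.10302734375), 0.0611296147108078) [1.27232894 0.08890942 0.12471627]
side plate [305 170  44  33 823] ((563.0257568359375, -210.3538818359375), (102.1948013305664, 128.37767028808594), 12.396958351135254) [ 0.55927726 -0.20267072  0.12509678]
```

View pics/mont.png

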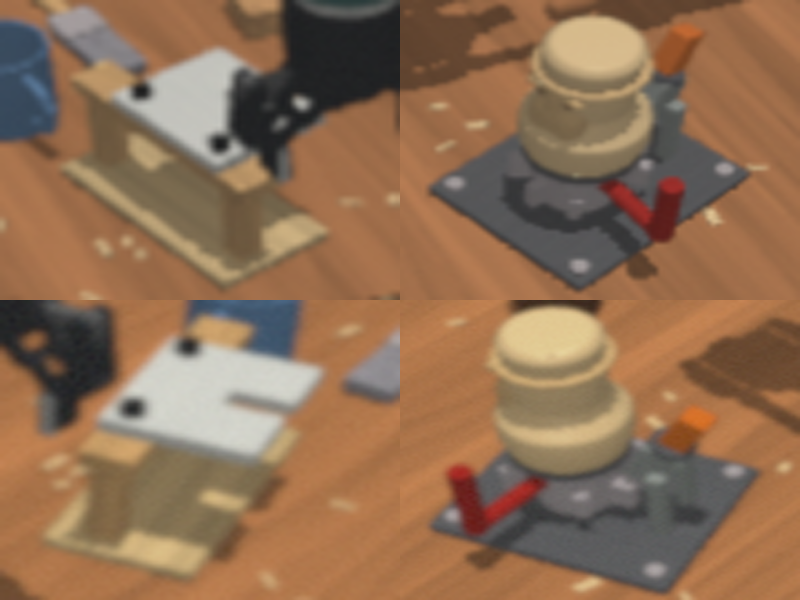

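The montage shows the notch opening towards the right in the side view, away from that camera's left edge. The pin leans away from the bust, and the red bar stands on its arm at lower right in the scene view and lower left in the side view. Next I measure these from masks and rays.

```bash
cat >> h.py <<'E'
def tri(p1,r1,p2,r2):
    A=np.stack([r1,-r2],1);t=np.linalg.lstsq(A,p2-p1,rcond=None)[0]
    a,b=p1+t[0]*r1,p2+t[1]*r2
    return (a+b)/2,np.linalg.norm(a-b)
def onz(i,ray,u,v,z):
    r=np.array([cv2.remap(ray[...,k].astype(np.float32),np.float32([[u]]),np.float32([[v]]),cv2.INTER_LINEAR)[0,0] for k in range(3)],float)
    c=i["pose"][:3,3]; return c+r*(z-c[2])/r[2], r
E
python3 - <<'E'
from h import *
R={}
for n,ro,rr in(("scene",(325,225,350,248),(325,270,345,296)),("side",(238,255,262,285),(178,278,200,312))):
    i=dict(np.load(n+"0.npz"));P,ray=cloud(i);H=hsv(i).astype(int);R[n]=(i,ray)
    for name,(x0,y0,x1,y1) in (("o",ro),("r",rr)):
        m=np.zeros(H.shape[:2],np.uint8)
        h,s,v=H[y0:y1,x0:x1,0],H[y0:y1,x0:x1,1],H[y0:y1,x0:x1,2]
        m[y0:y1,x0:x1]=((h>4)&(h<14)&(s>205)&(v>70)) if name=="o" else (((h<5)|(h>172))&(s>150)&(v>50))
        k,l,st,c=cv2.connectedComponentsWithStats(m);j=1+np.argmax(st[1:,4])
        ys,xs=np.where(l==j); q=P[l==j]; q=q[~np.isnan(q).any(1)]
        print(n,name,st[j],c[j],np.round(np.median(q,0),3),np.round(q.min(0),3),np.round(q.max(0),3))
        for y in range(ys.min(),ys.max()+1): print("   ",y,xs[ys==y].min(),xs[ys==y].max(),end=";")
        print()
        R[n+name]=c[j]
        if name=="o": R[n+"oc"]=onz(i,ray,*c[j],.152); print("on z",R[n+"oc"][0])
print(tri(R["scene"][0]["pose"][:3,3],R["sceneoc"][1],R["side"][0]["pose"][:3,3],R["sideoc"][1]))
# plate in side view
i,ray=R["side"];H=hsv(i).astype(int)
m=np.zeros(H.shape[:2],np.uint8);m[165:210,298:355]=((H[...,1]<60)&(H[...,2]>140))[165:210,298:355]
k,l,st,c=cv2.connectedComponentsWithStats(m);j=1+np.argmax(st[1:,4]);print(st[j])
ct=max(cv2.findContours((l==j).astype(np.uint8),0,1)[0],key=len)
ap=cv2.approxPolyDP(ct,1.6,True)[:,0]
for u,v in ap: print(u,v,np.round(onz(i,ray,u,v,.125)[0][:2],4))
E
```

```text
Traceback (most recent call last):
ValueError: attempt to get argmax of an empty sequence
```

```bash
cat > m1.py <<'E'
from h import *
R={}
for n,ro,rr in(("scene",(325,225,350,248),(325,270,345,296)),("side",(238,255,262,285),(178,278,200,312))):
    i=dict(np.load(n+"0.npz"));P,ray=cloud(i);H=hsv(i).astype(int);R[n]=(i,ray)
    for name,(x0,y0,x1,y1) in (("o",ro),("r",rr)):
        m=np.zeros(H.shape[:2],np.uint8)
        h,s,v=H[y0:y1,x0:x1,0],H[y0:y1,x0:x1,1],H[y0:y1,x0:x1,2]
        z=np.nan_to_num(P[y0:y1,x0:x1,2])
        m[y0:y1,x0:x1]=((h>3)&(h<15)&(s>160)&(v>70)&(z>.1)) if name=="o" else (((h<5)|(h>172))&(s>150)&(v>50))
        k,l,st,c=cv2.connectedComponentsWithStats(m);j=1+np.argmax(st[1:,4])
        ys,xs=np.where(l==j); q=P[l==j]; q=q[~np.isnan(q).any(1)]
        print(n,name,st[j],c[j],np.round(np.median(q,0),3),np.round(q.min(0),3),np.round(q.max(0),3))
        for y in range(ys.min(),ys.max()+1): print("   ",y,xs[ys==y].min(),xs[ys==y].max(),end=";")
        print()
        if name=="o": R[n+"oc"]=onz(i,ray,*c[j],.152); print("on z",R[n+"oc"][0])
print(tri(R["scene"][0]["pose"][:3,3],R["sceneoc"][1],R["side"][0]["pose"][:3,3],R["sideoc"][1]))
i,ray=R["side"];H=hsv(i).astype(int)
m=np.zeros(H.shape[:2],np.uint8);m[165:210,298:355]=((H[...,1]<60)&(H[...,2]>140))[165:210,298:355]
k,l,st,c=cv2.connectedComponentsWithStats(m);j=1+np.argmax(st[1:,4]);print(st[j])
ct=max(cv2.findContours((l==j).astype(np.uint8),0,1)[0],key=len)
ap=cv2.approxPolyDP(ct,1.6,True)[:,0]
for u,v in ap: print(u,v,np.round(onz(i,ray,float(u),float(v),.125)[0][:2],4))
E
python3 m1.py
```

```text
scene o [333 227  10  15 101] [337.0990099  233.75247525] [0.514 0.209 0.162] [0.493 0.192 0.135] [0.529 0.218 0.179]
    227 337 340;    228 336 341;    229 336 342;    230 335 342;    231 335 342;    232 334 341;    233 334 341;    234 333 340;    235 333 340;    236 333 340;    237 333 339;    238 333 339;    239 333 338;    240 333 337;    241 334 336;
on z [0.50929963 0.20286883 0.152     ]
scene r [325 273  14  19 131] [332.20610687 282.3129771 ] [0.599 0.332 0.092] [0.589 0.277 0.063] [0.605 0.34  0.15 ]
    273 336 336;    274 334 337;    275 334 338;    276 325 338;    277 325 338;    278 325 337;    279 325 337;    280 325 337;    281 325 337;    282 325 336;    283 326 336;    284 327 336;    285 328 336;    286 328 336;    287 329 336;    288 330 335;    289 331 335;    290 332 335;    291 332 334;
side o [242 261  15  17 141] [248.90780142 268.77304965] [0.503 0.212 0.168] [0.489 0.193 0.132] [0.519 0.218 0.182]
    261 249 251;    262 248 252;    263 247 254;    264 247 255;    265 246 256;    266 245 256;    267 245 255;    268 245 254;    269 244 254;    270 244 253; 
[... 254 characters left out ...]
  0.338 0.152]
    284 185 187;    285 184 188;    286 184 188;    287 184 189;    288 184 189;    289 185 189;    290 185 189;    291 185 189;    292 185 189;    293 185 190;    294 186 190;    295 186 199;    296 186 199;    297 186 199;    298 187 199;    299 187 199;    300 187 199;    301 188 199;    302 188 197;    303 188 196;    304 188 195;    305 188 194;    306 188 193;    307 188 192;    308 189 192;
(array([0.50959286, 0.20291885, 0.15273688]), np.float64(0.0007051447311316474))
[305 170  44  33 847]
320 170 [ 0.6202 -0.258 ]
305 190 [ 0.5986 -0.1483]
305 193 [ 0.5904 -0.1371]
336 202 [ 0.4971 -0.1613]
348 178 [ 0.5302 -0.2795]
328 172 [ 0.595  -0.2654]
321 175 [ 0.6032 -0.2388]
```

Run:
```python
from h import *
G=[]
for n,u,v in(("scene",336.2,275.2),("side",186.2,286.0)):
    i=dict(np.load(n+"0.npz"));_,ray=cloud(i);p,r=onz(i,ray,u,v,.147);print(n,p);G.append((i["pose"][:3,3],r,p))
print(tri(*G[0][:2],*G[1][:2]))
g=(G[0][2]+G[1][2])[:2]/2
hm=np.array([.5095,.2029]); th=.1
for _ in range(10):
    M=hm+.013*np.array([np.cos(th),np.sin(th)])
    d=g-M; th=np.arctan2(d[1],d[0])-np.arctan2(.1*np.sin(np.radians(78)),.081+.1*np.cos(np.radians(78)))
print(np.degrees(th),M,np.linalg.norm(d),"exp",np.hypot(.081+.1*np.cos(np.radians(78)),.1*np.sin(np.radians(78))),"axis",M+.081*np.array([np.cos(th),np.sin(th)]))
# bust head top, stand plate edges
for n in("scene","side"):
    i=dict(np.load(n+"0.npz"));P,ray=cloud(i)
    q=P[(P[...,2]>.2)&(abs(P[...,0]-.58)<.1)&(abs(P[...,1]-.23)<.1)]
    print(n,"bust",np.round(q.min(0),3),np.round(q.max(0),3),cv2.minEnclosingCircle((q[:,:2]*1000).astype(np.float32)))
    m=((abs(P[...,2]-.0)<.03)&(hsv(i)[...,1]<70)&(hsv(i)[...,2]<120)&(abs(P[...,0]-.58)<.14)&(abs(P[...,1]-.23)<.14)).astype(np.uint8)
    k,l,st,c=cv2.connectedComponentsWithStats(m);j=1+np.argmax(st[1:,4]);q=P[l==j];print(st[j],np.median(q[:,2]),cv2.minAreaRect((q[:,:2]*1000).astype(np.float32)))
```

```text
scene [0.59413014 0.33108874 0.147     ]
side [0.59119076 0.32996291 0.147     ]
(array([0.59288739, 0.32922759, 0.14429565]), np.float64(0.0008932076804160947))
16.443141918275483 [0.52196831 0.20657983] 0.14268843065582512 exp 0.1411707101039295 axis [0.5996555  0.22950799]
scene bust [0.565 0.197 0.2  ] [0.645 0.27  0.247] ((604.9454345703125, 231.40631103515625), 42.40029525756836)
[282 261  49  46 857] 0.010804162394804528 ((635.9712524414062, 240.59228515625), (92.2891616821289, 163.16636657714844), 14.200430870056152)
side bust [0.559 0.19  0.2  ] [0.631 0.27  0.247] ((599.56787109375, 231.02542114257812), 41.605079650878906)
[ 190  279   78   53 1654] 0.012424182241765613 ((565.5108642578125, 222.530517578125), (152.7495574951172, 157.61154174804688), 16.217201232910156)
```

```bash
python3 -m pendant '[{"tz":4,"jaw":1},{"tz":12,"ty":-6,"az":-10},{"tz":16,"ty":-11,"tx":-4,"az":-20},{"tz":16,"ty":-16,"tx":-8,"az":-30},{"tz":16,"ty":-20,"tx":-8,"az":-40},{"tz":16,"ty":-20,"tx":-8,"az":-50},{"tz":16,"ty":-20,"tx":-8,"az":-60},{"tz":16,"ty":-20,"tx":-8,"az":-70},{"tz":16,"ty":-20,"tx":-8,"az":-74},{"tz":16,"ty":-20,"tx":-8,"az":-74}]'
python3 - <<'E'
from rig import manip
import cv2,numpy as np
i=manip.get_image("wrist");cv2.imwrite("pics/w1.png",i["pixels"]);np.savez("w1.npz",**i)
print(i["fx"],i["cx"],i["cy"],i["D"],np.round(i["pose"],3)); print(manip.get_state()["qpos"])
E
```

```text
305.00042038460913 277.17867607641404 212.55193398772033 [-0.06831447  0.          0.          0.          0.        ] [[ 1.     0.001 -0.001  0.575]
 [ 0.    -0.949 -0.316  0.081]
 [-0.001  0.316 -0.949  0.373]
 [ 0.     0.     0.     1.   ]]
[-1.20994480e-01  2.76465867e-01  1.50583145e+00 -3.19034260e-05
  1.36071810e+00 -1.20978878e-01]invalid input at $[0]: expected keys jaw, tx, ty, tz, ax, ay, az
```

View pics/w1.png

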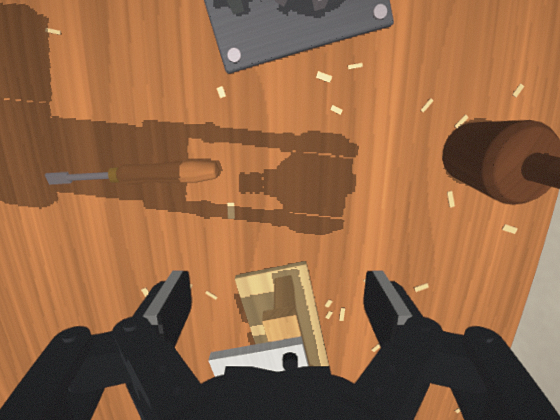

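The wrist view shows the stand's edge at the top, gouge_a's handle at (165,170) and the mallet at (510,160). The camera sits beside the tool, with the rack just past the fingers at (285,320). The move was refused because it needs every key. I'll resend it with yaw +106, which keeps the camera away from the bust.

```bash
python3 -m pendant '[{"jaw":1,"tx":0,"ty":0,"tz":4,"ax":0,"ay":0,"az":5},{"jaw":1,"tx":0,"ty":-3,"tz":9,"ax":0,"ay":0,"az":15},{"jaw":1,"tx":-2,"ty":-7,"tz":13,"ax":0,"ay":0,"az":25},{"jaw":1,"tx":-5,"ty":-11,"tz":16,"ax":0,"ay":0,"az":35},{"jaw":1,"tx":-8,"ty":-15,"tz":16,"ax":0,"ay":0,"az":45},{"jaw":1,"tx":-9,"ty":-19,"tz":16,"ax":0,"ay":0,"az":55},{"jaw":1,"tx":-9,"ty":-21,"tz":16,"ax":0,"ay":0,"az":65},{"jaw":1,"tx":-9,"ty":-21,"tz":16,"ax":0,"ay":0,"az":75},{"jaw":1,"tx":-9,"ty":-21,"tz":16,"ax":0,"ay":0,"az":85},{"jaw":1,"tx":-9,"ty":-21,"tz":16,"ax":0,"ay":0,"az":95}]' && python3 -m pendant '[{"jaw":1,"tx":0,"ty":0,"tz":0,"ax":0,"ay":0,"az":10.5},{"jaw":1,"tx":0,"ty":0,"tz":0,"ax":0,"ay":0,"az":10.5},{"jaw":1,"tx":0,"ty":0,"tz":0,"ax":0,"ay":0,"az":10.5}]'
python3 - <<'E'
from rig import manip
import cv2,numpy as np
i=manip.get_image("wrist");cv2.imwrite("pics/w2.png",i["pixels"]);np.savez("w2.npz",**i)
print(np.round(i["pose"],3)); print(manip.get_state()["qpos"])
E
```

```text
clock: 1.4
position: [0.4848, -0.2101, 0.3521]
ee_rot: [-0.0, -0.046, 0.999, 0.0]
contact_force: [-0.2, 0.5, 0.5]
width: 0.0853
gripper_force: 0.0
clock: 1.78
position: [0.485, -0.21, 0.3524]
ee_rot: [-0.0, -0.134, 0.991, 0.0]
contact_force: [-1.1, 0.4, -0.3]
width: 0.0854
gripper_force: 0.0
[[-0.265  0.915  0.305  0.407]
 [ 0.964  0.251  0.084 -0.231]
 [-0.     0.316 -0.949  0.533]
 [ 0.     0.     0.     1.   ]]
[-5.40350805e-01  1.57288312e-01  1.27814371e+00  7.26994540e-05
  1.70646668e+00 -2.37961342e+00]
```

View pics/w2.png

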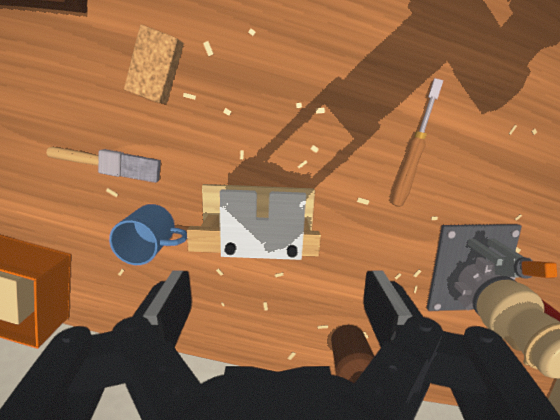

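The plate is seen from above with its notch opening at about (263,190) and its closed end at about (263,220). The plate's edges are at columns 221 and 303, and its two bolts are at the back. The mug is at (145,233) and its handle comes close to the rack's left side.

Run:
```python
from h import *
i=dict(np.load("w2.npz"));P,ray=cloud(i);H=hsv(i)
L=cv2.cvtColor(i["pixels"],cv2.COLOR_BGR2LAB)
b=L[...,2].astype(int)  # yellow-ness
for r in (186,188,190,192,196,200,205,210,214,217,219,221,223,230,240): print(r,' '.join(map(str,b[r,216:308:1] if r in(200,210,240) else b[r,248:278])))
print('z',np.round(P[230,225:300:12,2],4))
s=b>140
for r in (198,202,206,210,214):
    c=np.where(b[r,250:277]>137)[0]+250
    print(r,c.min(),c.max(),onz(i,ray,c.min()-.5,float(r),.125)[0],onz(i,ray,c.max()+.5,float(r),.125)[0])
for c in(259,262,265): print(c,b[180:230,c])
```

```text
186 148 148 149 148 147 147 147 148 148 146 149 150 149 149 149 150 149 150 149 151 151 150 150 150 151 150 151 150 151 152
188 152 151 151 151 151 152 151 151 150 150 150 151 151 148 149 150 149 150 150 150 150 149 149 151 149 150 151 149 150 150
190 138 138 141 139 141 140 142 147 151 150 150 151 150 149 150 151 151 149 151 149 150 151 149 150 150 150 151 152 151 150
192 130 130 130 130 130 130 129 131 140 150 151 150 149 149 150 150 149 150 149 150 151 147 136 131 129 130 131 130 129 130
196 131 132 131 131 131 131 130 130 133 148 151 151 151 152 151 152 152 150 150 151 149 139 130 130 130 131 131 131 130 131
200 163 163 164 161 131 129 130 131 130 130 130 130 130 130 130 130 130 130 130 131 129 131 130 130 131 131 131 130 130 131 130 131 131 130 130 130 130 132 131 129 137 152 154 152 151 153 152 151 152 152 152 152 149 136 131 132 130 131 131 130 131 130 129 131 132 130 131 131 131 132 131 130 130 130 131 131 130 131 131 131 130 131 131 131 130 130 130 131 130 135 156 164
205 129 130 130 130 130 130 131 129 135 152 152 152 151 151 150 150 152 150 151 151 145 132 130 130 130 131 
[... 1920 characters left out ...]
 [ 0.54826528 -0.22431287  0.125     ] [ 0.54339462 -0.20659233  0.125     ]
259 [153 152 152 151 154 153 150 148 151 149 151 151 150 148 150 150 151 152
 152 152 152 151 152 152 150 152 152 151 150 150 150 150 151 151 151 152
 152 141 131 129 130 131 131 131 131 130 131 131 130 131]
262 [152 153 152 152 152 153 149 149 149 152 150 151 150 150 149 150 151 151
 152 152 152 152 152 151 152 150 150 151 150 151 150 149 150 151 152 151
 153 140 130 129 131 132 131 131 131 131 130 131 131 131]
265 [154 154 154 151 153 151 150 149 150 150 149 149 150 149 150 150 150 151
 151 151 152 152 152 152 151 150 149 149 150 150 150 150 152 152 151 152
 151 146 130 128 130 131 130 131 131 131 131 131 131 132]
```

Run:
```python
from h import *
i=dict(np.load("w2.npz"));P,ray=cloud(i);g=cv2.cvtColor(i["pixels"],cv2.COLOR_BGR2GRAY)
for c in(250,253,262,275,280): print(c,g[186:226,c])
for u,v in((250,190),(275,190),(262.3,190),(262.3,196),(262.3,217)):
    print(u,v,[np.round(onz(i,ray,u,float(v),z)[0][:2],4) for z in(.125,.113)])
# edges lines
b=cv2.cvtColor(i["pixels"],cv2.COLOR_BGR2LAB)[...,2].astype(float)
def cross(row,c0,c1):
    p=b[row,c0:c1];k=np.where(np.diff(np.sign(p-141)))[0];return [c0+j+(141-p[j])/(p[j+1]-p[j]) for j in k]
for name,c0,c1,rows in(("L",214,226,range(197,246,6)),("R",298,312,range(197,246,6)),("nl",250,262,range(197,216,3)),("nr",263,276,range(197,216,3))):
    pts=np.array([onz(i,ray,cross(r,c0,c1)[0],float(r),.125)[0][:2] for r in rows if cross(r,c0,c1)])
    vx,vy,x0,y0=cv2.fitLine(pts.astype(np.float32),cv2.DIST_HUBER,0,.001,.001)[:,0]
    print(name,len(pts),np.degrees(np.arctan2(vy,vx)),x0,y0, "perp offset at 14deg:",np.round(pts@np.array([-np.sin(np.radians(14)),np.cos(np.radians(14))]),4))
```

```text
250 [105 124 122 124 122 122 130 142 143 139 143 141 144 140 141 141 139 143
 144 142 144 142 143 141 139 141 141 140 142 144 143 138 141 137 143 139
 141 143 137 141]
253 [106 120 124 122 117 122 128 141 142 144 144 140 139 142 140 142 137 143
 142 141 146 143 142 147 143 140 141 143 142 143 146 140 139 139 141 139
 140 140 140 141]
262 [102 107 122 124 122 119 119 114 119 127 128 130 128 128 134 130 126 129
 126 126 124 121 119 119 119 121 127 130 126 129 129 128 121 120 137 140
 142 144 139 141]
275 [ 92 108 119 121 121 122 122 125 141 142 139 141 140 140 143 141 141 141
 140 144 140 142 142 142 141 142 142 141 139 143 143 141 141 137 139 141
 140 142 138 140]
280 [ 94 107 117 125 122 121 123 128 142 143 143 141 139 141 144 142 139 139
 144 143 142 142 142 142 143 143 144 138 141 141 141 146 141 137 139 145
 141 141 138 141]
250 190 [array([ 0.5164, -0.2401]), array([ 0.5196, -0.2404])]
275 190 [array([ 0.5073, -0.2069]), array([ 0.5102, -0.2062])]
262.3 190 [array([ 0.5119, -0.2238]), array([ 0.515 , -0.2235])]
262.3 196 [array([ 0.5202, -0.2216]), array([ 0.5235, -0.2213])]
262.3 217 [array([ 0.5501, -0.2139]), array([ 0.5543, -0.2134])]
L 9 12.955855 0.57246774 -0.27100867 perp offset at 14deg: [-0.4003 -0.4005 -0.4011 -0.4016 -0.4027 -0.4022 -0.4014 -0.4014 -0.4018]
R 9 12.962107 0.5406844 -0.1554602 perp offset at 14deg: [-0.2807 -0.281  -0.2818 -0.2822 -0.2815 -0.2814 -0.2813 -0.2824 -0.2826]
nl 7 13.301477 0.53653294 -0.22606415 perp offset at 14deg: [-0.3489 -0.3492 -0.3491 -0.3491 -0.349  -0.3494 -0.3494]
nr 7 13.094078 0.5320739 -0.20982954 perp offset at 14deg: [-0.3322 -0.332  -0.3321 -0.3324 -0.3325 -0.3324 -0.3325]
```

The notch axis runs at 13.2°, its parked point is at about (0.5475,-0.2137), and the widths match the sizes given. Now I go to the pin's pre-grasp pose, tilted 24° and 10 cm back along the axis.

```bash
python3 -m pendant '[{"jaw":1,"tx":0,"ty":5,"tz":0,"ax":0,"ay":0,"az":0},{"jaw":1,"tx":0,"ty":11,"tz":0,"ax":0,"ay":0,"az":0},{"jaw":1,"tx":0,"ty":17,"tz":0,"ax":1.1,"ay":-3.8,"az":0},{"jaw":1,"tx":0,"ty":23,"tz":0,"ax":2.2,"ay":-7.7,"az":0},{"jaw":1,"tx":-0.8,"ty":29,"tz":-1,"ax":3.3,"ay":-11.5,"az":0},{"jaw":1,"tx":-0.8,"ty":34,"tz":-3,"ax":4.4,"ay":-15.4,"az":0},{"jaw":1,"tx":-0.8,"ty":38.5,"tz":-6,"ax":5.5,"ay":-19.3,"az":0},{"jaw":1,"tx":-0.8,"ty":40.4,"tz":-10,"ax":6.5,"ay":-23.1,"az":0},{"jaw":1,"tx":-0.8,"ty":40.4,"tz":-12.2,"ax":6.5,"ay":-23.1,"az":0},{"jaw":1,"tx":-0.8,"ty":40.4,"tz":-12.2,"ax":6.5,"ay":-23.1,"az":0}]'
python3 - <<'E'
from rig import manip
from h import *
from scipy.spatial.transform import Rotation as Ro
i=manip.get_image("wrist");cv2.imwrite("pics/w3.png",i["pixels"]);np.savez("w3.npz",**i)
s=manip.get_state();print(s["position"],Ro.from_quat(s["ee_rot"],scalar_first=True).as_matrix().round(3),s["qpos"])
E
```

```text
clock: 3.08
position: [0.4751, 0.194, 0.2285]
ee_rot: [0.204, -0.132, 0.97, 0.029]
contact_force: [0.3, -0.6, 0.5]
width: 0.0852
gripper_force: 0.0
[0.4769875  0.19408126 0.23056601] [[-0.881 -0.267  0.391]
 [-0.243  0.964  0.11 ]
 [-0.406  0.002 -0.914]] [ 0.24015208 -0.07329935  1.90183139  0.01798951  0.89491134 -1.60885078]
```

View pics/w3.png

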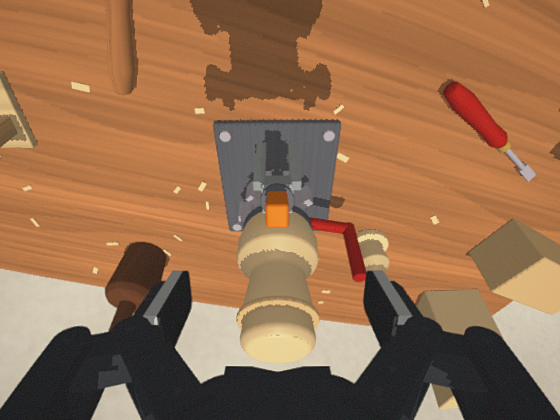

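The orange handle sits at (277,210), straight in line with the tool's centre line and squared to the fingers. The bust is below it at (278,280) and the red handle is at (355,250). I'll do a quick numeric check with the top-face centre.

Run:
```python
from h import *
i=dict(np.load("w3.npz"));P,ray=cloud(i);H=hsv(i).astype(int)
m=((H[...,0]>3)&(H[...,0]<17)&(H[...,1]>190)&(H[...,2]>120)).astype(np.uint8);m[:185]=0;m[240:]=0;m[:,:255]=0;m[:,300:]=0
k,l,st,c=cv2.connectedComponentsWithStats(m);j=1+np.argmax(st[1:,4]);print(st[j],c[j])
ys,xs=np.where(l==j);[print(y,xs[ys==y].min(),xs[ys==y].max(),end="; ") for y in range(ys.min(),ys.max()+1)]
print()
zax=np.array([-.391,-.110,.914]); tcp=np.array([.477,.1941,.2306])
q=P[l==j];print(np.nanmedian(q,0))
for z in (.152,.174):
  p=onz(i,ray,*c[j],z)[0];d=p-tcp;print(p,"perp to tool axis:",d-zax*(d@zax))
```

```text
[266 192  22  36 755] [276.52317881 209.78013245]
192 268 285; 193 268 285; 194 268 286; 195 267 286; 196 267 286; 197 267 286; 198 267 286; 199 267 286; 200 267 286; 201 267 286; 202 267 286; 203 267 287; 204 266 287; 205 266 287; 206 266 287; 207 266 287; 208 266 287; 209 266 287; 210 266 287; 211 266 287; 212 266 287; 213 266 287; 214 266 287; 215 266 287; 216 266 287; 217 266 287; 218 266 287; 219 266 287; 220 266 287; 221 266 287; 222 266 287; 223 266 287; 224 266 287; 225 267 287; 226 267 286; 227 268 284; 
[0.50090475 0.20075074 0.17070754]
[0.51291894 0.20404204 0.152     ] perp to tool axis: [0.00191041 0.00037442 0.00089819]
[0.49404419 0.1988244  0.174     ] perp to tool axis: [-0.00599211 -0.0017564  -0.00275044]
```

```bash
python3 -m pendant '[{"jaw":1,"tx":1.6,"ty":0.4,"tz":-3.6,"ax":0,"ay":0,"az":0},{"jaw":1,"tx":2.7,"ty":0.8,"tz":-6.4,"ax":0,"ay":0,"az":0},{"jaw":1,"tx":3.5,"ty":1,"tz":-8.2,"ax":0,"ay":0,"az":0},{"jaw":1,"tx":3.9,"ty":1.1,"tz":-9.1,"ax":0,"ay":0,"az":0},{"jaw":1,"tx":3.9,"ty":1.1,"tz":-9.1,"ax":0,"ay":0,"az":0}]' && python3 -m pendant '[{"jaw":-1,"tx":0,"ty":0,"tz":0,"ax":0,"ay":0,"az":0},{"jaw":-1,"tx":0,"ty":0,"tz":0,"ax":0,"ay":0,"az":0},{"jaw":-1,"tx":0,"ty":0,"tz":0,"ax":0,"ay":0,"az":0},{"jaw":-1,"tx":0,"ty":0,"tz":0,"ax":0,"ay":0,"az":0},{"jaw":-1,"tx":0,"ty":0,"tz":0,"ax":0,"ay":0,"az":0},{"jaw":-1,"tx":0,"ty":0,"tz":0,"ax":0,"ay":0,"az":0}]' 60
```

```text
clock: 3.75
position: [0.5171, 0.2049, 0.1402]
ee_rot: [0.206, -0.131, 0.969, 0.029]
contact_force: [0.4, -0.2, -0.4]
width: 0.0852
gripper_force: 0.0
clock: 4.5
position: [0.516, 0.205, 0.1395]
ee_rot: [0.206, -0.132, 0.969, 0.029]
contact_force: [0.2, -0.0, 1.0]
width: -0.0
gripper_force: 0.0
```

The fingers shut on nothing, so I look.

Run:
```python
from rig import manip
from h import *
f=[]
for n,(x0,y0,x1,y1) in(("side",(170,180,310,320)),("scene",(260,170,400,310))):
    i=manip.get_image(n);np.savez(n+"1.npz",**i);f.append(cv2.resize(i["pixels"][y0:y1,x0:x1],(400,400),interpolation=cv2.INTER_CUBIC))
cv2.imwrite("pics/m2.png",np.hstack(f))
print(manip.get_state())
```

```text
{'clock': 4.6, 'qpos': array([ 0.2436249 ,  0.07497694,  2.00141272,  0.02088311,  0.64672207,
       -1.6117137 ]), 'qd': array([-0.00104401, -0.0010194 ,  0.0004467 ,  0.00144803, -0.00068254,
        0.00185734]), 'effort': array([ 5.05415883e-03, -2.78790343e+01, -2.31643367e+01,  6.10552705e-02,
       -2.25604244e+00, -2.42695660e-05]), 'position': array([0.5160326 , 0.20500691, 0.13948595]), 'ee_rot': array([ 0.2058419 , -0.1319164 ,  0.96922353,  0.0288606 ]), 'contact_force': array([-0.13799776, -0.0640339 , -0.35469371]), 'moment': array([-0.03071442,  0.24772115, -0.01532804]), 'gripper_force': 0.0, 'width': -0.00014598007466861773}
```

View pics/m2.png

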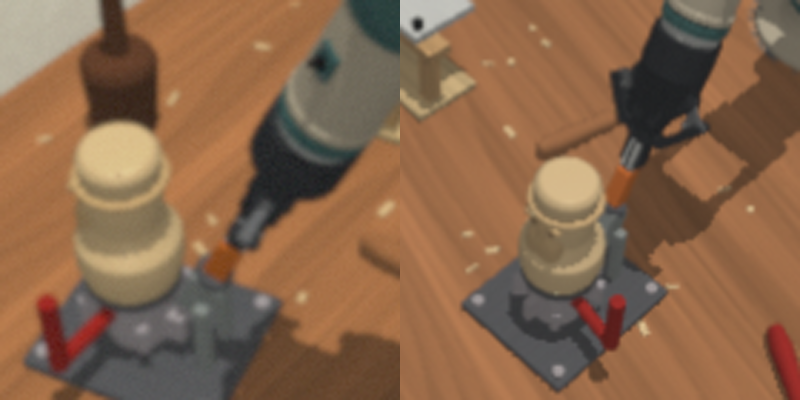

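The view shows the closed fingertips ending just at the handle's top: in the side crop at (240,240), in the scene crop at (628,165). So the fingers end short of the reported TCP, and I measure by how much.

Run:
```python
from h import *
zax=np.array([.391,.110,-.914]);tcp=np.array([.516,.205,.1395])
for n in("scene","side"):
    i=dict(np.load(n+"0.npz"));P,_=cloud(i);H=hsv(i)
    q=P[(abs(P[...,0]-.574)<.09)&(abs(P[...,1])<.06)&(P[...,2]>.14)];print(n,"start: lowest gripper z",np.sort(q[:,2])[:12].round(3))
    i=dict(np.load(n+"1.npz"));P,_=cloud(i);H=hsv(i)
    d=P-tcp;al=d@zax;pr=np.linalg.norm(d-al[...,None]*zax,axis=-1)
    m=(pr<.02)&(H[...,1]<90)&(al<.02)&(al>-.12);print(n,"grey tip along axis:",np.sort(al[m])[-8:].round(3))
    m=(pr<.03)&(H[...,1]>170)&(al>-.08)&(al<.05);q=P[m];print("orange",m.sum(),np.sort(al[m])[:5].round(3),np.median(q,0).round(3))
```

```text
scene start: lowest gripper z [0.239 0.245 0.245 0.245 0.247 0.247 0.248 0.251 0.251 0.252 0.252 0.252]
scene grey tip along axis: [0.015 0.016 0.016 0.016 0.017 0.018 0.019 0.019]
orange 79 [-0.037 -0.036 -0.035 -0.035 -0.035] [0.516 0.211 0.157]
side start: lowest gripper z [0.243 0.244 0.245 0.245 0.245 0.246 0.246 0.246 0.246 0.247 0.248 0.248]
side grey tip along axis: [0.018 0.018 0.019 0.019 0.019 0.019 0.019 0.02 ]
orange 85 [-0.052 -0.051 -0.04  -0.04  -0.039] [0.505 0.213 0.16 ]
```

Run:
```python
from h import *
zax=np.array([.391,.110,-.914]);tcp=np.array([.516,.205,.1395])
yax=np.array([-.267,.964,.002]);xax=np.cross(yax,zax)
for n in("scene","side"):
    i=dict(np.load(n+"1.npz"));P,_=cloud(i);H=hsv(i)
    d=P-tcp;al=d@zax;pr=np.linalg.norm(d-al[...,None]*zax,axis=-1)
    m=(pr<.03)&(H[...,1]<90)&(al>-.12)
    print(n,np.histogram(al[m],np.arange(-.12,.03,.01)))
    m2=m&(al<-.03)&(al>-.07); print("lateral x,y med",np.median((d@xax)[m2]),np.median((d@yax)[m2]), "ranges",np.percentile((d@xax)[m2],[5,95]),np.percentile((d@yax)[m2],[5,95]),"max al",np.sort(al[m2])[-5:])
```

```text
scene (array([34, 33, 47, 42, 23, 28, 20, 19,  2,  0,  0,  0,  2, 23]), array([-1.20000000e-01, -1.10000000e-01, -1.00000000e-01, -9.00000000e-02,
       -8.00000000e-02, -7.00000000e-02, -6.00000000e-02, -5.00000000e-02,
       -4.00000000e-02, -3.00000000e-02, -2.00000000e-02, -1.00000000e-02,
       -5.55111512e-17,  1.00000000e-02,  2.00000000e-02]))
lateral x,y med -0.007872794398405056 0.00503698726301567 ranges [-0.01210517  0.00189716] [-0.00921029  0.01343765] max al [-0.04369512 -0.0435247  -0.04087989 -0.03929622 -0.03654816]
side (array([ 7, 14, 12,  3,  0,  0,  6,  2,  0,  0,  0,  0, 17, 61]), array([-1.20000000e-01, -1.10000000e-01, -1.00000000e-01, -9.00000000e-02,
       -8.00000000e-02, -7.00000000e-02, -6.00000000e-02, -5.00000000e-02,
       -4.00000000e-02, -3.00000000e-02, -2.00000000e-02, -1.00000000e-02,
       -5.55111512e-17,  1.00000000e-02,  2.00000000e-02]))
lateral x,y med 0.0024612904450831783 0.013555014572533802 ranges [-0.00616926  0.00869447] [0.00729271 0.01613165] max al [-0.05465603 -0.05256373 -0.05245583 -0.04609816 -0.04583973]
```

The real fingertips lie about 40 mm behind the reported TCP, seen both here and at the start. I open, advance about 38 mm more along the axis while watching the force, then close.

```bash
python3 -m pendant '[{"jaw":1,"tx":0,"ty":0,"tz":0,"ax":0,"ay":0,"az":0},{"jaw":1,"tx":0,"ty":0,"tz":0,"ax":0,"ay":0,"az":0},{"jaw":1,"tx":0,"ty":0,"tz":0,"ax":0,"ay":0,"az":0},{"jaw":1,"tx":0,"ty":0,"tz":0,"ax":0,"ay":0,"az":0},{"jaw":1,"tx":0,"ty":0,"tz":0,"ax":0,"ay":0,"az":0},{"jaw":1,"tx":0.4,"ty":0.1,"tz":-1,"ax":0,"ay":0,"az":0},{"jaw":1,"tx":0.8,"ty":0.2,"tz":-2,"ax":0,"ay":0,"az":0},{"jaw":1,"tx":0.8,"ty":0.2,"tz":-2,"ax":0,"ay":0,"az":0}]' && python3 -m pendant '[{"jaw":1,"tx":0.3,"ty":0.1,"tz":-0.8,"ax":0,"ay":0,"az":0},{"jaw":1,"tx":0.7,"ty":0.2,"tz":-1.5,"ax":0,"ay":0,"az":0},{"jaw":1,"tx":0.7,"ty":0.2,"tz":-1.5,"ax":0,"ay":0,"az":0}]' && python3 -m pendant '[{"jaw":-1,"tx":0,"ty":0,"tz":0,"ax":0,"ay":0,"az":0},{"jaw":-1,"tx":0,"ty":0,"tz":0,"ax":0,"ay":0,"az":0},{"jaw":-1,"tx":0,"ty":0,"tz":0,"ax":0,"ay":0,"az":0},{"jaw":-1,"tx":0,"ty":0,"tz":0,"ax":0,"ay":0,"az":0},{"jaw":-1,"tx":0,"ty":0,"tz":0,"ax":0,"ay":0,"az":0},{"jaw":-1,"tx":0,"ty":0,"tz":0,"ax":0,"ay":0,"az":0}]' 60
```

```text
clock: 5.6
position: [0.5234, 0.2068, 0.1178]
ee_rot: [0.204, -0.132, 0.97, 0.029]
contact_force: [0.2, 0.1, 0.2]
width: 0.0852
gripper_force: 0.0
clock: 5.98
position: [0.5309, 0.209, 0.1037]
ee_rot: [0.205, -0.132, 0.969, 0.029]
contact_force: [-0.3, -0.6, -0.2]
width: 0.0854
gripper_force: 0.0
clock: 6.72
position: [0.5311, 0.209, 0.1049]
ee_rot: [0.206, -0.132, 0.969, 0.029]
contact_force: [-2.6, -0.5, 3.7]
width: 0.0197
gripper_force: 59.0
```

Gripped at 19.7 mm, which fits the 20 mm handle. I start the draw gently.

```bash
python3 -m pendant '[{"jaw":-1,"tx":-0.4,"ty":-0.1,"tz":0.9,"ax":0,"ay":0,"az":0},{"jaw":-1,"tx":-0.8,"ty":-0.2,"tz":1.8,"ax":0,"ay":0,"az":0}]' && python3 -m pendant '[{"jaw":-1,"tx":-0.8,"ty":-0.2,"tz":1.8,"ax":0,"ay":0,"az":0},{"jaw":-1,"tx":-1.6,"ty":-0.4,"tz":3.7,"ax":0,"ay":0,"az":0},{"jaw":-1,"tx":-2.6,"ty":-0.7,"tz":6,"ax":0,"ay":0,"az":0},{"jaw":-1,"tx":-3.6,"ty":-1,"tz":8.4,"ax":0,"ay":0,"az":0},{"jaw":-1,"tx":-4.2,"ty":-1.2,"tz":9.9,"ax":0,"ay":0,"az":0},{"jaw":-1,"tx":-4.2,"ty":-1.2,"tz":9.9,"ax":0,"ay":0,"az":0}]'
```

```text
clock: 6.98
position: [0.5225, 0.2068, 0.1226]
ee_rot: [0.205, -0.132, 0.969, 0.029]
contact_force: [-0.3, -0.6, -1.5]
width: 0.02
gripper_force: 58.5
clock: 7.72
position: [0.4811, 0.195, 0.2232]
ee_rot: [0.207, -0.132, 0.969, 0.029]
contact_force: [0.5, -1.0, -1.5]
width: 0.0194
gripper_force: 58.8
```

```bash
python3 -m pendant '[{"jaw":-1,"tx":-1.5,"ty":-2,"tz":3,"ax":0,"ay":0,"az":0},{"jaw":-1,"tx":-2,"ty":-6,"tz":4,"ax":-1.6,"ay":5.8,"az":0},{"jaw":-1,"tx":-2,"ty":-12,"tz":4,"ax":-3.2,"ay":11.5,"az":0},{"jaw":-1,"tx":-2,"ty":-18,"tz":4,"ax":-4.9,"ay":17.3,"az":0},{"jaw":-1,"tx":-1,"ty":-24,"tz":4,"ax":-6.5,"ay":23.1,"az":0},{"jaw":-1,"tx":0.1,"ty":-30,"tz":4,"ax":-6.5,"ay":23.1,"az":0},{"jaw":-1,"tx":0.1,"ty":-35,"tz":4,"ax":-6.5,"ay":23.1,"az":0},{"jaw":-1,"tx":0.1,"ty":-39,"tz":3,"ax":-6.5,"ay":23.1,"az":0},{"jaw":-1,"tx":0.1,"ty":-42.4,"tz":1,"ax":-6.5,"ay":23.1,"az":0},{"jaw":-1,"tx":0.1,"ty":-42.4,"tz":0,"ax":-6.5,"ay":23.1,"az":0}]'
python3 - <<'E'
from rig import manip
from h import *
from scipy.spatial.transform import Rotation as Ro
i=manip.get_image("side");np.savez("side2.npz",**i);cv2.imwrite("pics/m3.png",cv2.resize(i["pixels"][110:250,260:420],(800,600) if 0 else (640,560),interpolation=cv2.INTER_CUBIC))
s=manip.get_state();print(s["position"],Ro.from_quat(s["ee_rot"],scalar_first=True).as_matrix().round(3),s["contact_force"],s["width"])
E
```

```text
clock: 8.98
position: [0.4814, -0.2311, 0.219]
ee_rot: [-0.001, -0.133, 0.991, 0.001]
contact_force: [-0.1, 0.5, -0.4]
width: 0.0192
gripper_force: 59.5
[ 0.48071284 -0.22894383  0.21812392] [[-0.964 -0.265 -0.005]
 [-0.265  0.964  0.004]
 [ 0.003  0.005 -1.   ]] [-0.57927529  1.26398761 -1.72228704] 0.019076223787573593
```

View pics/m3.png

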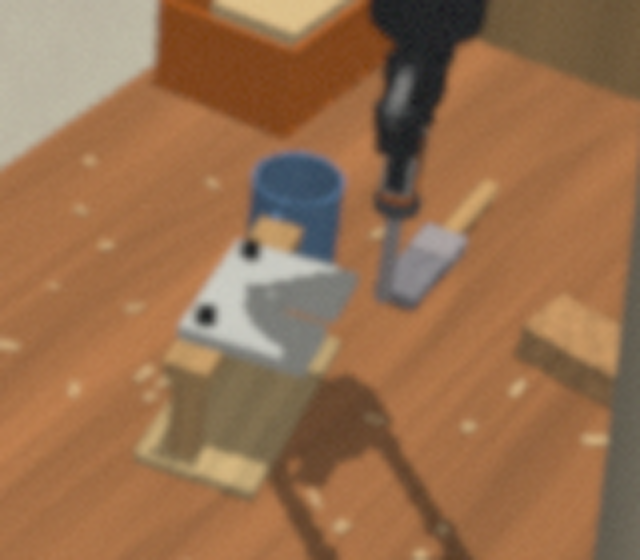

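The pin hangs upright with its collar at (397,203) in the crop and its tip at (387,297), in front of the notch. I check the pin's axis position and height by ray.

Run:
```python
from h import *
i=dict(np.load("side2.npz"));P,ray=cloud(i)
u,v=260+397/4,110+203/4
print("collar mid at z.242",onz(i,ray,u,v,.242)[0],"depth pt",P[int(v),int(u)])
u,v=260+387/4,110+297/4
print("tip at z.153",onz(i,ray,u,v,.153)[0])
c=np.array([-np.sin(np.radians(13.2)),np.cos(np.radians(13.2))]);print("notch line",c@[.5475,-.2137],"pin",c@[.4807,-.2289])
```

```text
collar mid at z.242 [ 0.47802403 -0.22997901  0.242     ] depth pt [ 0.47456022 -0.22047322  0.25144111]
tip at z.153 [ 0.47783178 -0.23796174  0.153     ]
notch line -0.3330759129295784 pin -0.33262047412985857
```

```bash
python3 -m pendant '[{"jaw":-1,"tx":0,"ty":0,"tz":-5,"ax":0,"ay":0,"az":0},{"jaw":-1,"tx":0,"ty":0,"tz":-10.2,"ax":0,"ay":0,"az":0},{"jaw":-1,"tx":0,"ty":0,"tz":-10.2,"ax":0,"ay":0,"az":0},{"jaw":-1,"tx":0,"ty":0,"tz":-10.2,"ax":0,"ay":0,"az":0}]' && python3 -m pendant '[{"jaw":-1,"tx":1,"ty":0.2,"tz":0,"ax":0,"ay":0,"az":0},{"jaw":-1,"tx":2,"ty":0.4,"tz":0,"ax":0,"ay":0,"az":0},{"jaw":-1,"tx":3,"ty":0.6,"tz":0,"ax":0,"ay":0,"az":0},{"jaw":-1,"tx":4,"ty":0.9,"tz":0,"ax":0,"ay":0,"az":0},{"jaw":-1,"tx":4,"ty":0.9,"tz":0,"ax":0,"ay":0,"az":0}]'
python3 - <<'E'
from rig import manip
from h import *
i=manip.get_image("side");np.savez("side3.npz",**i);cv2.imwrite("pics/m4.png",cv2.resize(i["pixels"][130:230,290:390],(600,600),interpolation=cv2.INTER_CUBIC))
E
```

```text
clock: 9.52
position: [0.4836, -0.2291, 0.1214]
ee_rot: [0.001, -0.135, 0.991, -0.001]
contact_force: [0.0, -0.2, -1.0]
width: 0.0192
gripper_force: 59.6
clock: 10.15
position: [0.523, -0.2198, 0.1194]
ee_rot: [0.0, -0.135, 0.991, 0.0]
contact_force: [-0.3, -0.6, -1.4]
width: 0.0191
gripper_force: 59.7
```

View pics/m4.png

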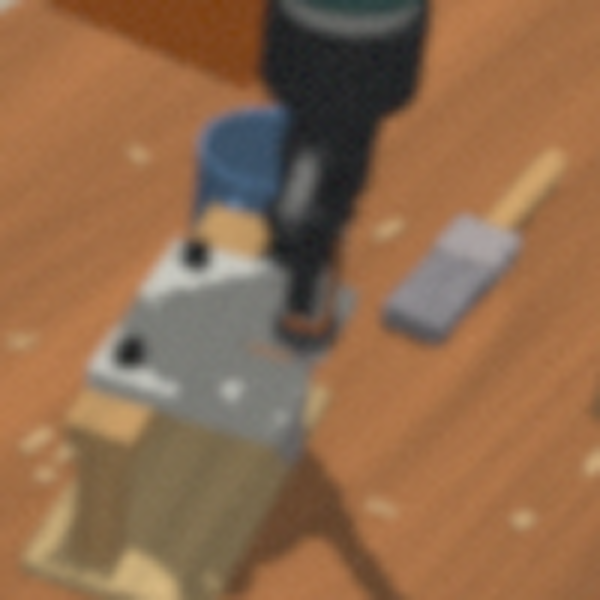

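The collar at (305,335) in the crop is over the notch mouth with no contact force, so the shank is entering. I continue inwards.

```bash
python3 -m pendant '[{"jaw":-1,"tx":0.8,"ty":0.2,"tz":0,"ax":0,"ay":0,"az":0},{"jaw":-1,"tx":1.6,"ty":0.4,"tz":0,"ax":0,"ay":0,"az":0},{"jaw":-1,"tx":2.1,"ty":0.5,"tz":0,"ax":0,"ay":0,"az":0},{"jaw":-1,"tx":2.1,"ty":0.5,"tz":0,"ax":0,"ay":0,"az":0}]' && python3 -m pendant '[{"jaw":-1,"tx":0.2,"ty":0.05,"tz":0,"ax":0,"ay":0,"az":0},{"jaw":-1,"tx":0.4,"ty":0.1,"tz":0,"ax":0,"ay":0,"az":0},{"jaw":-1,"tx":0.4,"ty":0.1,"tz":0,"ax":0,"ay":0,"az":0}]'
```

```text
clock: 10.7
position: [0.5435, -0.2149, 0.1194]
ee_rot: [-0.0, -0.135, 0.991, 0.0]
contact_force: [-0.7, -0.6, -1.5]
width: 0.0193
gripper_force: 59.7
clock: 11.08
position: [0.5471, -0.214, 0.1196]
ee_rot: [0.0, -0.135, 0.991, 0.0]
contact_force: [1.1, 0.3, -1.5]
width: 0.0193
gripper_force: 59.7
```

Now I feel for the closed end in 2 mm steps.

```bash
R='0'; python3 -m pendant '[{"jaw":-1,"tx":0.2,"ty":0.05,"tz":0,"ax":0,"ay":0,"az":0},{"jaw":-1,"tx":0.2,"ty":0.05,"tz":0,"ax":0,"ay":0,"az":0}]' && python3 -m pendant '[{"jaw":-1,"tx":0.2,"ty":0.05,"tz":0,"ax":0,"ay":0,"az":0},{"jaw":-1,"tx":0.2,"ty":0.05,"tz":0,"ax":0,"ay":0,"az":0}]'
```

```text
clock: 11.32
position: [0.5481, -0.2137, 0.1195]
ee_rot: [-0.001, -0.135, 0.991, 0.0]
contact_force: [-2.6, -1.8, -0.1]
width: 0.0193
gripper_force: 59.9
clock: 11.58
position: [0.5483, -0.2136, 0.1194]
ee_rot: [-0.003, -0.135, 0.991, -0.0]
contact_force: [-6.4, -2.2, 1.1]
width: 0.0193
gripper_force: 60.2
```

Contact at the closed end (-6.4 N), where I expected it. I lower while keeping that push.

```bash
python3 -m pendant '[{"jaw":-1,"tx":0,"ty":0,"tz":-0.3,"ax":0,"ay":0,"az":0},{"jaw":-1,"tx":0,"ty":0,"tz":-0.6,"ax":0,"ay":0,"az":0},{"jaw":-1,"tx":0,"ty":0,"tz":-0.6,"ax":0,"ay":0,"az":0}]' && python3 -m pendant '[{"jaw":-1,"tx":0,"ty":0,"tz":-0.2,"ax":0,"ay":0,"az":0},{"jaw":-1,"tx":0,"ty":0,"tz":-0.3,"ax":0,"ay":0,"az":0},{"jaw":-1,"tx":0,"ty":0,"tz":-0.3,"ax":0,"ay":0,"az":0}]'
```

```text
clock: 11.95
position: [0.5481, -0.2133, 0.1129]
ee_rot: [-0.003, -0.135, 0.991, 0.0]
contact_force: [-5.6, -1.9, -0.4]
width: 0.0193
gripper_force: 60.0
clock: 12.32
position: [0.5481, -0.2132, 0.1101]
ee_rot: [-0.003, -0.135, 0.991, 0.0]
contact_force: [-6.4, -2.1, 0.4]
width: 0.0194
gripper_force: 60.0
```

```bash
python3 -m pendant '[{"jaw":-1,"tx":0,"ty":0,"tz":-0.2,"ax":0,"ay":0,"az":0},{"jaw":-1,"tx":0,"ty":0,"tz":-0.3,"ax":0,"ay":0,"az":0},{"jaw":-1,"tx":0,"ty":0,"tz":-0.3,"ax":0,"ay":0,"az":0}]' && python3 -m pendant '[{"jaw":-1,"tx":0,"ty":0,"tz":-0.1,"ax":0,"ay":0,"az":0},{"jaw":-1,"tx":0,"ty":0,"tz":-0.2,"ax":0,"ay":0,"az":0},{"jaw":-1,"tx":0,"ty":0,"tz":-0.2,"ax":0,"ay":0,"az":0}]'
```

```text
clock: 12.7
position: [0.5481, -0.2133, 0.1071]
ee_rot: [-0.003, -0.135, 0.991, 0.0]
contact_force: [-5.5, -1.5, 0.7]
width: 0.0192
gripper_force: 60.0
clock: 13.08
position: [0.5481, -0.2133, 0.1058]
ee_rot: [-0.003, -0.135, 0.991, 0.0]
contact_force: [-6.9, -1.5, 3.4]
width: 0.0192
gripper_force: 60.6
```

```bash
python3 -m pendant '[{"jaw":-1,"tx":0,"ty":0,"tz":-0.1,"ax":0,"ay":0,"az":0},{"jaw":-1,"tx":0,"ty":0,"tz":-0.2,"ax":0,"ay":0,"az":0},{"jaw":-1,"tx":0,"ty":0,"tz":-0.2,"ax":0,"ay":0,"az":0}]'
```

```text
clock: 13.45
position: [0.5481, -0.2133, 0.1057]
ee_rot: [-0.002, -0.135, 0.991, -0.0]
contact_force: [-10.0, 0.3, 13.4]
width: 0.0195
gripper_force: 61.9
```

The collar has landed (13 N). I ease the downward load and release.

```bash
python3 -m pendant '[{"jaw":-1,"tx":0,"ty":0,"tz":0.2,"ax":0,"ay":0,"az":0},{"jaw":-1,"tx":0,"ty":0,"tz":0.2,"ax":0,"ay":0,"az":0},{"jaw":0.2,"tx":0,"ty":0,"tz":0.2,"ax":0,"ay":0,"az":0},{"jaw":0.2,"tx":0,"ty":0,"tz":0.2,"ax":0,"ay":0,"az":0},{"jaw":0.2,"tx":0,"ty":0,"tz":0.2,"ax":0,"ay":0,"az":0},{"jaw":0.2,"tx":0,"ty":0,"tz":0.2,"ax":0,"ay":0,"az":0}]' && python3 -m pendant '[{"jaw":0.2,"tx":0,"ty":0,"tz":3,"ax":0,"ay":0,"az":0},{"jaw":0.2,"tx":0,"ty":0,"tz":8,"ax":0,"ay":0,"az":0},{"jaw":0.2,"tx":-3,"ty":0,"tz":14,"ax":0,"ay":0,"az":0},{"jaw":0.2,"tx":-8,"ty":0,"tz":18,"ax":0,"ay":0,"az":0},{"jaw":0.2,"tx":-8,"ty":0,"tz":18,"ax":0,"ay":0,"az":0}]'
python3 - <<'E'
from rig import manip
from h import *
f=[]
for n,(x0,y0,x1,y1) in(("side",(290,130,370,230)),("wrist",(190,130,350,290))):
    i=manip.get_image(n);np.savez(n+"4.npz",**i);f.append(cv2.resize(i["pixels"][y0:y1,x0:x1],(400,500 if n=="side" else 500),interpolation=cv2.INTER_CUBIC))
cv2.imwrite("pics/m5.png",np.hstack(f))
E
```

```text
clock: 14.2
position: [0.5514, -0.2129, 0.1055]
ee_rot: [0.0, -0.135, 0.991, 0.0]
contact_force: [0.2, -0.3, -0.2]
width: 0.0513
gripper_force: 0.0
clock: 14.82
position: [0.4704, -0.2136, 0.2897]
ee_rot: [0.003, -0.134, 0.991, -0.002]
contact_force: [0.1, 0.7, -0.0]
width: 0.0512
gripper_force: 0.0
```

View pics/m5.png

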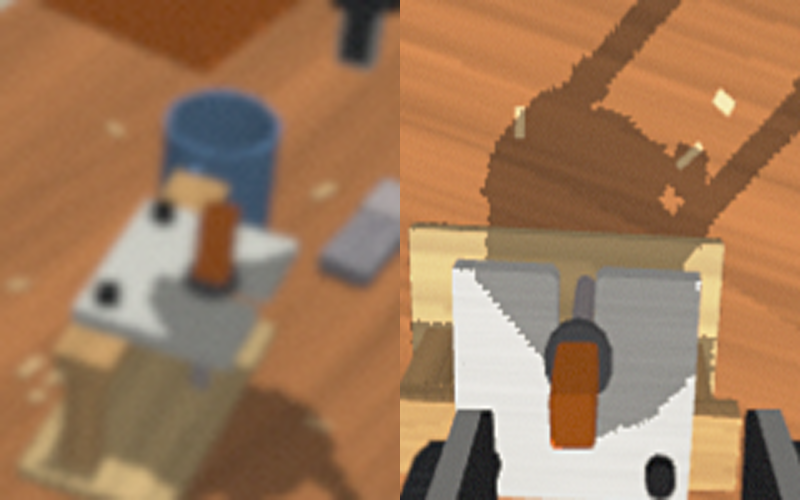

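The pin stands upright in the notch, its collar flat on the plate at about (578,355) in the right crop, and the shank is against the closed end. Next is the handle, so I check the figure's clearance to it first.

Run:
```python
from h import *
for n,(x0,y0,x1,y1) in(("scene",(308,308,342,342)),("side",(128,288,165,338))):
    i=dict(np.load(n+"0.npz"));P,_=cloud(i);q=P[y0:y1,x0:x1].reshape(-1,3);q=q[q[:,2]>.02]
    print(n,np.nanmin(q,0).round(3),np.nanmax(q,0).round(3))
i=dict(np.load("wrist4.npz"));P,_=cloud(i)
H=hsv(i).astype(int);m=((H[...,0]>3)&(H[...,0]<17)&(H[...,1]>200)&(P[...,2]>.16));q=P[m];print("pin top",len(q),np.median(q,0).round(4),q[:,2].max())
from rig import manip;print(manip.get_state()["qpos"].round(2))
```

```text
scene [0.651 0.394 0.02 ] [0.698 0.44  0.12 ]
side [0.647 0.391 0.021] [0.69  0.439 0.119]
pin top 403 [ 0.5419 -0.2137  0.1799] 0.18227921593239638
[-0.56  0.15  1.45  0.    1.55 -2.4 ]
```

```bash
python3 -m pendant '[{"jaw":0.2,"tx":0,"ty":5,"tz":0,"ax":0,"ay":0,"az":-10},{"jaw":0.2,"tx":0,"ty":11,"tz":0,"ax":0,"ay":0,"az":-20},{"jaw":0.2,"tx":0,"ty":17,"tz":0,"ax":0,"ay":0,"az":-30},{"jaw":0.2,"tx":2,"ty":23,"tz":0,"ax":0,"ay":0,"az":-40},{"jaw":0.2,"tx":4,"ty":29,"tz":0,"ax":0,"ay":0,"az":-50},{"jaw":0.2,"tx":6,"ty":35,"tz":0,"ax":0,"ay":0,"az":-60},{"jaw":0.2,"tx":8,"ty":41,"tz":0,"ax":0,"ay":0,"az":-70},{"jaw":0.2,"tx":10,"ty":46,"tz":0,"ax":0,"ay":0,"az":-80},{"jaw":0.2,"tx":11,"ty":51,"tz":0,"ax":0,"ay":0,"az":-90},{"jaw":0.2,"tx":12.2,"ty":55,"tz":0,"ax":0,"ay":0,"az":-100}]' && python3 -m pendant '[{"jaw":0.2,"tx":0,"ty":0,"tz":0,"ax":0,"ay":0,"az":-1.5},{"jaw":0.2,"tx":0,"ty":0,"tz":-3,"ax":0,"ay":0,"az":-1.5},{"jaw":0.2,"tx":0,"ty":0,"tz":-6,"ax":0,"ay":0,"az":-1.5},{"jaw":0.2,"tx":0,"ty":0,"tz":-6,"ax":0,"ay":0,"az":-1.5}]'
python3 - <<'E'
from rig import manip
from h import *
i=manip.get_image("wrist");np.savez("w5.npz",**i);P,ray=cloud(i)
H=hsv(i).astype(int);m=(((H[...,0]<5)|(H[...,0]>174))&(H[...,1]>150)&(H[...,2]>50)&(abs(P[...,2]-.147)<.008)&(P[...,0]>.5)).astype(np.uint8)
k,l,st,c=cv2.connectedComponentsWithStats(m);j=1+np.argmax(st[1:,4]);print(st[j],c[j],np.median(P[l==j],0),onz(i,ray,*c[j],.148)[0])
s=manip.get_state();print(s["position"],s["qpos"].round(2))
cv2.imwrite("pics/w5.png",i["pixels"])
E
```

```text
clock: 16.18
position: [0.5934, 0.3402, 0.2821]
ee_rot: [-0.001, 0.672, 0.74, -0.002]
contact_force: [0.4, -0.6, 0.0]
width: 0.0511
gripper_force: 0.0
clock: 16.68
position: [0.5911, 0.3356, 0.221]
ee_rot: [-0.002, 0.68, 0.733, -0.004]
contact_force: [0.2, 0.3, 0.0]
width: 0.0509
gripper_force: 0.0
[272 204  19  21 316] [281.25949367 213.89240506] [0.59494396 0.33098215 0.1472584 ] [0.5947929  0.33112481 0.148     ]
[0.59233555 0.33617978 0.2234202 ] [ 0.41  0.43  1.19 -0.    1.52  0.34]
```

View pics/w5.png

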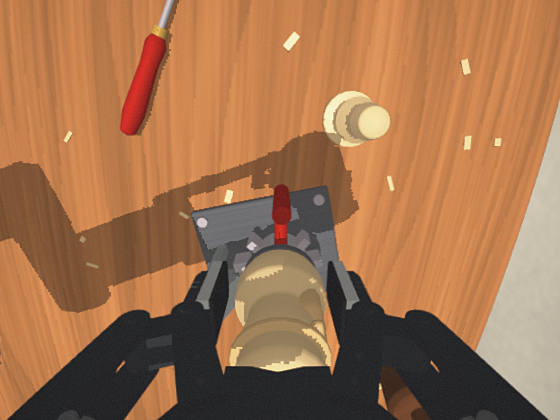

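The bar's top is at (281,205), centred between the fingers and clear of the bust at (280,300). I descend and close gently.

```bash
python3 -m pendant '[{"jaw":0.2,"tx":0.2,"ty":0.2,"tz":-5,"ax":0,"ay":0,"az":0},{"jaw":0.2,"tx":0.2,"ty":0.2,"tz":-8,"ax":0,"ay":0,"az":0},{"jaw":0.2,"tx":0.2,"ty":0.2,"tz":-10,"ax":0,"ay":0,"az":0},{"jaw":0.2,"tx":0.2,"ty":0.2,"tz":-10,"ax":0,"ay":0,"az":0}]' && python3 -m pendant '[{"jaw":0.2,"tx":0,"ty":0,"tz":-2,"ax":0,"ay":0,"az":0},{"jaw":0.2,"tx":0,"ty":0,"tz":-4.2,"ax":0,"ay":0,"az":0},{"jaw":0.2,"tx":0,"ty":0,"tz":-4.2,"ax":0,"ay":0,"az":0},{"jaw":-1,"tx":0,"ty":0,"tz":-4.2,"ax":0,"ay":0,"az":0},{"jaw":-1,"tx":0,"ty":0,"tz":-4.2,"ax":0,"ay":0,"az":0},{"jaw":-1,"tx":0,"ty":0,"tz":-4.2,"ax":0,"ay":0,"az":0},{"jaw":-1,"tx":0,"ty":0,"tz":-4.2,"ax":0,"ay":0,"az":0},{"jaw":-1,"tx":0,"ty":0,"tz":-4.2,"ax":0,"ay":0,"az":0}]' 25
```

```text
clock: 17.23
position: [0.5949, 0.3385, 0.125]
ee_rot: [-0.0, 0.68, 0.733, -0.001]
contact_force: [-0.7, 1.2, -0.4]
width: 0.0516
gripper_force: 0.0
clock: 18.23
position: [0.5938, 0.3394, 0.0855]
ee_rot: [-0.001, 0.68, 0.733, -0.0]
contact_force: [-4.3, -0.4, 4.7]
width: 0.0166
gripper_force: 24.5
```

The width of 16.6 mm suggests the pads hold the bar by their edge. I regrip 5 mm further in.

```bash
python3 -m pendant '[{"jaw":-0.2,"tx":0,"ty":0,"tz":0,"ax":0,"ay":0,"az":0},{"jaw":-0.2,"tx":0,"ty":0,"tz":0,"ax":0,"ay":0,"az":0},{"jaw":-0.2,"tx":0,"ty":-0.5,"tz":0,"ax":0,"ay":0,"az":0},{"jaw":-0.2,"tx":0,"ty":-0.5,"tz":0,"ax":0,"ay":0,"az":0},{"jaw":-1,"tx":0,"ty":-0.5,"tz":0,"ax":0,"ay":0,"az":0},{"jaw":-1,"tx":0,"ty":-0.5,"tz":0,"ax":0,"ay":0,"az":0},{"jaw":-1,"tx":0,"ty":-0.5,"tz":0,"ax":0,"ay":0,"az":0},{"jaw":-1,"tx":0,"ty":-0.5,"tz":0,"ax":0,"ay":0,"az":0}]' 25
```

```text
clock: 19.23
position: [0.5942, 0.3337, 0.0835]
ee_rot: [-0.0, 0.68, 0.733, -0.001]
contact_force: [-4.3, -1.5, 2.0]
width: 0.0171
gripper_force: 25.1
```

```bash
python3 -m pendant '[{"jaw":-1,"tx":-0.7,"ty":0,"tz":0,"ax":0,"ay":0,"az":4},{"jaw":-1,"tx":-1.4,"ty":-0.2,"tz":0,"ax":0,"ay":0,"az":8},{"jaw":-1,"tx":-1.4,"ty":-0.2,"tz":0,"ax":0,"ay":0,"az":8}]'
```

```text
clock: 19.6
position: [0.5816, 0.3323, 0.0836]
ee_rot: [0.0, 0.627, 0.779, 0.001]
contact_force: [-0.8, -0.3, -0.1]
width: 0.0171
gripper_force: 25.0
```

```bash
python3 -m pendant '[{"jaw":-1,"tx":-1.4,"ty":-0.4,"tz":0,"ax":0,"ay":0,"az":8},{"jaw":-1,"tx":-2.7,"ty":-1,"tz":0,"ax":0,"ay":0,"az":16},{"jaw":-1,"tx":-4,"ty":-1.7,"tz":0,"ax":0,"ay":0,"az":24},{"jaw":-1,"tx":-5.1,"ty":-2.7,"tz":0,"ax":0,"ay":0,"az":32},{"jaw":-1,"tx":-6.1,"ty":-3.7,"tz":0,"ax":0,"ay":0,"az":40},{"jaw":-1,"tx":-6.1,"ty":-3.7,"tz":0,"ax":0,"ay":0,"az":40}]' && python3 -m pendant '[{"jaw":-1,"tx":-0.2,"ty":-0.3,"tz":0,"ax":0,"ay":0,"az":2},{"jaw":-1,"tx":-0.4,"ty":-0.6,"tz":0,"ax":0,"ay":0,"az":4},{"jaw":-1,"tx":-0.4,"ty":-0.6,"tz":0,"ax":0,"ay":0,"az":4}]'
```

```text
clock: 20.35
position: [0.5194, 0.2949, 0.0835]
ee_rot: [-0.0, 0.324, 0.946, -0.0]
contact_force: [-2.0, -0.1, 0.5]
width: 0.0174
gripper_force: 25.2
clock: 20.72
position: [0.5159, 0.2903, 0.0836]
ee_rot: [-0.001, 0.291, 0.957, 0.001]
contact_force: [-3.0, 4.6, 1.0]
width: 0.0169
gripper_force: 25.3
```

```bash
python3 -m pendant '[{"jaw":-1,"tx":-0.2,"ty":-0.3,"tz":0,"ax":0,"ay":0,"az":2},{"jaw":-1,"tx":-0.3,"ty":-0.4,"tz":0,"ax":0,"ay":0,"az":2},{"jaw":-1,"tx":-0.3,"ty":-0.4,"tz":0,"ax":0,"ay":0,"az":2}]' && python3 -m pendant '[{"jaw":-1,"tx":-0.1,"ty":-0.2,"tz":0,"ax":0,"ay":0,"az":0},{"jaw":-1,"tx":-0.2,"ty":-0.3,"tz":0,"ax":0,"ay":0,"az":0},{"jaw":-1,"tx":-0.2,"ty":-0.3,"tz":0,"ax":0,"ay":0,"az":0}]'
```

```text
clock: 21.1
position: [0.515, 0.2888, 0.0835]
ee_rot: [0.001, 0.275, 0.962, 0.004]
contact_force: [0.8, 9.0, -3.8]
width: 0.0169
gripper_force: 25.2
clock: 21.48
position: [0.5153, 0.289, 0.0836]
ee_rot: [0.002, 0.275, 0.961, 0.007]
contact_force: [4.0, 16.5, -7.0]
width: 0.017
gripper_force: 25.6
```

It's at the stop: the force rises with no motion. Release, lift clear, and check.

```bash
python3 -m pendant '[{"jaw":0.2,"tx":0,"ty":0,"tz":0,"ax":0,"ay":0,"az":0},{"jaw":0.2,"tx":0,"ty":0,"tz":0,"ax":0,"ay":0,"az":0},{"jaw":0.2,"tx":0,"ty":0,"tz":0,"ax":0,"ay":0,"az":0},{"jaw":0.2,"tx":0,"ty":0,"tz":0,"ax":0,"ay":0,"az":0},{"jaw":0.2,"tx":0,"ty":0,"tz":3,"ax":0,"ay":0,"az":0},{"jaw":0.2,"tx":0,"ty":0,"tz":8,"ax":0,"ay":0,"az":0},{"jaw":0.2,"tx":0,"ty":0,"tz":14,"ax":0,"ay":0,"az":0},{"jaw":0.2,"tx":-5,"ty":0,"tz":18,"ax":0,"ay":0,"az":0},{"jaw":0.2,"tx":-10,"ty":0,"tz":22,"ax":0,"ay":0,"az":0},{"jaw":0.2,"tx":-10,"ty":0,"tz":22,"ax":0,"ay":0,"az":0}]'
python3 - <<'E'
from rig import manip
from h import *
f=[]
C=np.array([.600,.230])
for n in("scene","side"):
    i=manip.get_image(n);P,ray=cloud(i);f.append(i["pixels"]);np.savez(n+"9.npz",**i)
    H=hsv(i).astype(int);m=(((H[...,0]<5)|(H[...,0]>174))&(H[...,1]>150)&(H[...,2]>50)&(abs(P[...,2]-.145)<.008)&(P[...,0]>.45)&(P[...,1]>.2))
    if m.sum():
        p=np.median(P[m],0);d=p[:2]-C;print(n,m.sum(),p.round(3),np.linalg.norm(d).round(3),np.degrees(np.arctan2(d[1],d[0])))
cv2.imwrite("pics/end.png",np.hstack([cv2.resize(f[0][100:380,190:450],(400,430)),cv2.resize(f[1][120:400,130:400],(400,430))]))
print(manip.get_state()["contact_force"])
E
```

```text
clock: 22.72
position: [0.4098, 0.2824, 0.3078]
ee_rot: [0.003, 0.272, 0.962, 0.003]
contact_force: [0.7, 0.6, -0.0]
width: 0.0511
gripper_force: 0.0
scene 26 [0.522 0.289 0.146] 0.098 142.97592260206392
side 48 [0.514 0.289 0.147] 0.104 145.35356649683422
[-0.18871956  0.02603094 -0.25332485]
```

View pics/end.png

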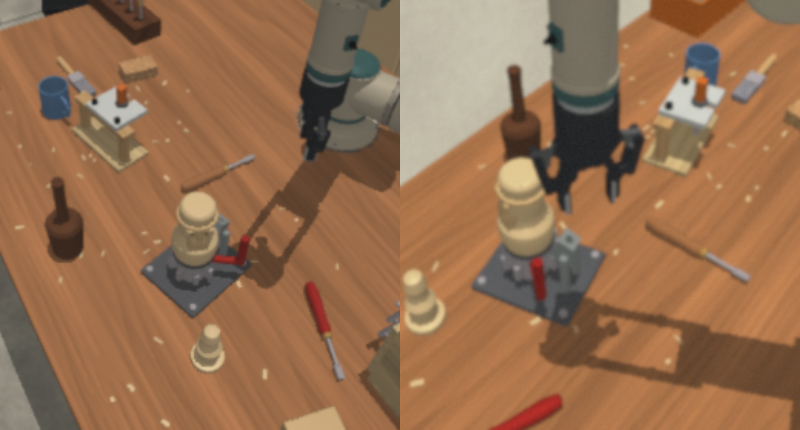

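The pin stands upright on the plate and the red handle is at about 144–145°, a swing of about 51° to the stop. The other things are where they were and the arm is clear, so I hand in.

```bash
python3 -c "from rig import manip; print(manip.sign_off())"
```

```text
the job is handed in; nothing more can be done
None
```

The job is handed in: the lock pin stands upright on its collar at the closed end of the notch, the turntable is swung round to its stop (about 51°), and the other things look undisturbed in the final images.

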